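Shut the plate reader and present its amber filter

ROBOT

A 6-joint arm with a two-finger parallel gripper is mounted at the origin on the work surface. World frame = base frame: x ahead of the robot, y to its left, z up, the work surface at z = 0. Lengths are in m, angles in rad, forces in N, time in s.
With the tool pointing down it reaches from about 0.325 to 0.75 m from the base axis. Payload 7.6 kg.
Tool frame: the origin (TCP) lies at the very end of the fingers, on their centre line; the grasp point (between the pads) lies 19 mm behind it; z points along the fingers, y is the direction in which the jaws open and shut (so a half turn about z gives the same grasp; the last joint's range is limited). The gripper opens to 85 mm and grips with 20 to 120 N. Pads are 22 mm wide; open, the fingers measure 114 mm over their backs; the gripper's body (76 mm by 85 mm) begins 54 mm behind the grasp point. The pads swing forward as they close: fully open they stand 13 mm farther back than shut.
Start: joints at [1.065, 0.052, 1.401, -0, 1.689, -0.07], TCP at [0.222, 0.476, 0.231] pointing down, gripper open.
Joint ranges: [-2.9, 2.9], [-0.91, 2.17], [0.12, 2.37], [-1.06, 4.2], [0.26, 2.73], [-2.93, 2.93]. Speed limits (rad/s): [2.57, 2.57, 3.01, 3.14, 3.14, 3.14].

INTERFACE

Orientations are given as a unit quaternion [w, x, y, z].
In Python, from workcell import r gives the robot as it stands.
- The arm moves only by the tool apply_moves, never from a script. Its argument "commands" is a list of rows, each an object of numbers: "dx", "dy", "dz": the shift along the world's x, y, z in m; "yaw": the turn about the world's z in rad. A call has 1 to 10 rows; each row is the pose to reach, as a shift and turn from the pose measured when the call began; what a row does not reach only later rows make up. A row lasts 1/8 s, in which the tool goes at most 62.5 mm and 10.7 degrees, less where a joint would pass 70% of its speed; a pose out of reach is approached as far as the arm can. A call with a gripper value outside its range is refused whole. "hand" is the closure, from -1 (fully open) to 1 (shut), so that 0 is half open, set as the call begins (left out, the last holds). The fingers move at their own pace and stop on an object; "force" is the grip in N (left out, the last holds). Time passes only in rows, so rows that repeat a pose let the fingers close. It gives the time, the measured TCP pose, the force and the opening at its end, in the units of the state.
- r.read_state(): the state, without advancing time (a new reading comes with each control period).
- r.snapshot(name): name is "scene" or "top" or "wrist"; returns the picture (384x512x3 uint8, red, green, blue); there is no depth.
- r.camera_params(name): a dict with "fx", "fy", "cx", "cy" (pixels), "dist_coeffs" ([k1, k2, p1, p2, k3] as OpenCV has them; the pictures are not rectified), "cam_to_world" (4x4, takes a point from camera to world coordinates); the wrist camera has in their place "tool_from_camera" (4x4, takes a point from camera to tool coordinates, whose origin is the TCP and whose axes are the flange's). Camera axes: x right, y up, looking along -z (the intrinsics and any distortion apply to the point x, -y, -z); pixel columns grow to the right and rows downward; lengths in m; the calibration is good to about 2 mm. A picture is of the moment at which its call begins: read the wrist's pose just before it. camera_params takes no time and is no camera call.
- r.sign_off(): hands the job in, once; it reports no verdict.
The state is a dict: "clock": time; "joint_pos": joint angles; "joint_vel": joint speeds; "tau": joint torques, N m; "eef_pos": TCP position; "ee_rot": TCP orientation; "ft_force": force on the tool from outside, world axes, zero at the start; "moment": the same for the moment, N m; "gripper_width": opening from 0.0 (shut) to 1.0 (fully open).
Only numpy, scipy, OpenCV 4.12 (cv2) and the standard library are available. Lean on these libraries where they do the work, as an engineer would, in place of code of your own. Each camera call takes 0.05 s, during which the arm holds its last target.

TASK

Close up the plate reader by pushing its loaded tray fully home, then lift the green flap on top of the reader until it stands open by itself, draw the amber filter plate up out of the bay underneath (leave the green one in its slot) and hold it up in front of the lit viewing panel: upright, glass level with the middle of the panel and squarely facing it, about 8 cm from the lit face. Finish while still holding the filter there, steady and with it touching nothing else, with the tray shut and the flap open, and do not disturb the other things on the bench.

Things in the scene. Friction and masses are not known exactly. Their poses are not given: they have to be found in the camera images.
- reader: White plate reader, fixed to the bench. A tower (275 x 190 mm, 150 mm tall; x -75 to +200, y -95 to +95 in its frame) with a filter bay under a green flap, and on its right (-y) a low section (y -250 to -95, 90 mm tall) with the tray. Origin on the bench under the bay's centre; x points from its front to its back (front faces the robot at yaw 0), y to its left, z up.
- bay_center (a point): Centre of the bay's floor, 100 mm above the bench, axes as the reader. The bay is an open-topped well, inside 130 mm along x, 174 mm along y, 50 mm deep. In its floor are two slots, each 10 x 52 mm and 55 mm deep, long side along y, at x = 0 and y = -14 mm and y = +44 mm; the amber filter stands in one, the green filter in the other, which in which varies.
- tray_front (a point): Centre of the tray's green front plate, on its outer face, 47 mm above the bench. The plate is 110 mm wide, 46 mm tall, faces the reader's -x. The tray carries a white well plate fixed to it. Push the front along the reader's +x; about 2 N moves it.
- tray (a joint): How far the tray is out (m): 0 fully home, up to 0.08.
- flap_grip (a point): Grip point of the black upright fin on the flap, 30 mm above the flap's underside (13 mm below the fin's top: the fin is 12 mm thick along the reader's x, 18 mm along y, and stands 38 mm above the flap's 5 mm plate). It moves with the flap; pinched across its 12 mm (fingers closing along the reader's x) it can turn between the fingers, so a gripper that keeps pointing down can follow it.
- flap_hinge (a point): A point on the flap's hinge line, which runs along the reader's x at the right (-y) edge of the bay, 151 mm above the bench. The green flap is a 146 x 180 x 5 mm plate, lying level over the bay from here to +y; the fin stands 145 mm from the hinge. Its hinge is stiff: the flap stays where it is left; lifting the fin takes about 2 N.
- flap (a joint): Opening angle of the flap (rad): 0 shut, 1.57 upright, up to 1.9; the fin side rises and goes over towards the reader's -y.
- amber_filter (a point): Centre of the amber filter, hidden under the flap at first; z up, x across its thickness. 98 mm tall, about 70 g: dark steel plate 8 mm thick, 50 wide, 60 tall with a 36 mm amber glass; on top an amber grip tab 10 mm thick, 24 wide, 38 tall. Foot 49 mm below this point. In its slot its broad faces look along the reader's x (pinch the tab along that x) and the tab's top is 43 mm above the bay's floor.
- amber_glass (a point): Centre of the amber filter's glass, 30 mm above its foot (19 mm below its centre).
- green_filter (a point): Centre of the green filter plate: same shape, with a green tab and glass; stays in its slot.
- panel_center (a point): Centre of the lit face of the viewing panel, 140 mm above the bench. The panel is fixed: a white lit face 140 x 130 mm in a grey upright frame 160 mm wide, 150 mm tall (65 to 215 mm above the bench), 20 mm thick, on a base 120 mm wide that reaches 25 mm out in front of the lit face and is 10 mm tall. The lit face looks along this point's -x; z up.
- tip_box: Bystander: blue pipette-tip box, clear lid, 122 x 86 x 72 mm; origin under its centre.
- bottle: Bystander: reagent bottle, 68 mm across, 140 mm tall, blue cap; origin under its centre.
- vial: Bystander: small glass vial with blue cap, 30 mm across, 48 mm tall; origin under its centre.
- tube_rack: Bystander: steel tube rack with capped tubes, 180 x 75 x 100 mm; origin under its centre.
- beaker: Bystander: glass beaker, 68 mm across, 90 mm tall; origin under its centre.
- timer: Bystander: white timer, 65 x 65 x 18 mm; origin under its centre.
- pipette: Bystander: white pipette with orange button lying down, 252 mm long along its x (x -117 to +135), 26 mm tall; origin on the bench.
There are look-alikes about, which are no part of the job. What is shaped like the part that bears panel_center but pink or yellow is not meant.

How it is judged:
On the way, in this order (a step that is already met when the one before it is completed fails the run):
1. the tray is fully home (value of joint tray below 0.004 m), for 0.2 s.
2. the flap stands open (value of joint flap above 1.2 rad), for 0.2 s.
3. the amber filter has been drawn up out of its slot, in the fingers (z of amber_filter in the frame of bay_center above 0.06 m and contact force between amber and the fingers above 1 N), for 0.2 s.
At the end, for the whole second after the job is handed in: Amber filter held still, free of all else; glass 3-13 cm before the lit face, within 35 mm sideways, 40 mm in height of its centre, 0.26 rad of square, 0.2 rad of upright; tray within 4 mm of home, flap past 1.2 rad, green filter within 12 mm, bystanders 25 mm of their starts (x of amber_glass in the frame of panel_center between -0.13 and -0.03 m and y of amber_glass in the frame of panel_center between -0.035 and 0.035 m and z of amber_glass in the frame of panel_center between -0.04 and 0.04 m and angle between the x axis of amber_glass and the x axis of panel_center, either way round below 0.26 rad and angle between amber_glass's own z axis and vertical below 0.2 rad and contact force between amber and the fingers above 1 N and contact force between amber and panel below 0.05 N and contact force between amber and reader below 0.05 N and linear speed of amber below 0.03 m/s and value of joint tray below 0.004 m and value of joint flap above 1.2 rad and distance of green_filter from where it was at the start of the episode below 0.012 m and distance of each of tip_box, bottle, vial, tube_rack, beaker, timer, pipette from where it was at the start of the episode below 0.025 m); the arm keeps its last pose, push and grip.
It fails at once if the green filter is pulled out of its slot (distance of green_filter from where it was at the start of the episode above 0.03 m).
It fails at once if a bystander is knocked away (distance of any of tip_box, bottle, vial, tube_rack, beaker, timer, pipette from where it was at the start of the episode above 0.04 m).
It also fails if it takes over 64 s, if anything falls off the work surface, if the arm or the gripper's body presses on something with over 40 N, if the wrist force passes 120 N, or if a joint passes its speed limit or range.

## Working session

There is one attempt and no reset: what is moved stays moved. The work goes in short steps, Python scripts to look and compute and a tool call to move; the robot and the scene stay as the last step left them, time stands still between calls to the robot, and variables do not carry over. Pictures are saved under pics/ and viewed, and the job is handed in when it is done.

Besides the shell and the picture viewer there is one more tool, called after "Emit:" as a command line: name --argument value ..., lists and objects as JSON in quotes. apply_moves: Moves the arm, as the interface text tells. Its arguments: {"type":"object","properties":{"commands":{"type":"array","items":{"type":"object","properties":{"dx":{"type":"number"},"dy":{"type":"number"},"dz":{"type":"number"},"yaw":{"type":"number"}}}},"hand":{"type":"number"},"force":{"type":"number"}},"required":["commands"]}

```bash
ls; mkdir -p pics
python3 - <<'E'
from workcell import r
import cv2,numpy as np
np.set_printoptions(precision=4,suppress=True)
s=r.read_state();print(s)
for n in ["scene","top","wrist"]:
    im=r.snapshot(n);cv2.imwrite(f"pics/{n}0.png",im[...,::-1]);print(n,r.camera_params(n))
E
```

```text
pics
{'clock': 0.0, 'joint_pos': array([ 1.0647,  0.0528,  1.4017,  0.    ,  1.6886, -0.0703]), 'joint_vel': array([ 0.0006, -0.0004, -0.0004,  0.0005,  0.0009, -0.0011]), 'tau': array([  0.0008, -38.1665, -36.0193,   0.    ,   0.006 ,  -0.    ]), 'eef_pos': array([0.2215, 0.4757, 0.2305]), 'ee_rot': array([-0.0002,  0.2162,  0.9763, -0.0008]), 'ft_force': array([ 0.5203, -0.6695, -0.2266]), 'moment': array([ 0.0031,  0.0247, -0.012 ]), 'gripper_width': 1.00130157347172}
scene {'fx': 393.80319615703746, 'fy': 393.80319615703746, 'cx': 249.79422336958305, 'cy': 190.00161120492876, 'dist_coeffs': array([-0.1386,  0.    ,  0.    ,  0.    ,  0.    ]), 'cam_to_world': array([[ 0.781 , -0.3524,  0.5156,  1.1373],
       [ 0.6245,  0.4509, -0.6377, -0.7285],
       [-0.0077,  0.8201,  0.5722,  0.8523],
       [ 0.    ,  0.    ,  0.    ,  1.    ]])}
top {'fx': 397.08298736912263, 'fy': 397.08298736912263, 'cx': 255.69652044177178, 'cy': 190.12786366794393, 'dist_coeffs': array([-0.094,  0.   ,  0.   ,  0.   ,  0.   ]), 'cam_to_world': array([[ 0.0049,  0.998 , -0.0629,  0.393 ],
       [-0.9999,  0.0043, -0.0092,  0.0611],
       [-0.0089,  0.063 ,  0.998 ,  1.3872],
       [ 0.    ,  0.    ,  0.    ,  1.    ]])}
wrist {'fx': 282.0411273876917, 'fy': 282.0411273876917, 'cx': 251.13578768396204, 'cy': 190.05071004295084, 'dist_coeffs': array([0.0232, 0.    , 0.    , 0.    , 0.    ]), 'tool_from_camera': array([[ 0.0011,  0.949 ,  0.3153,  0.081 ],
       [ 1.    , -0.0013,  0.0002,  0.0006],
       [ 0.0006,  0.3153, -0.949 , -0.1419],
       [ 0.    ,  0.    ,  0.    ,  1.    ]])}
```

View pics/scene0.png

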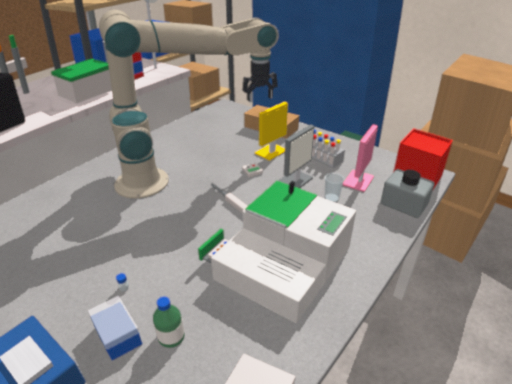

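View pics/top0.png

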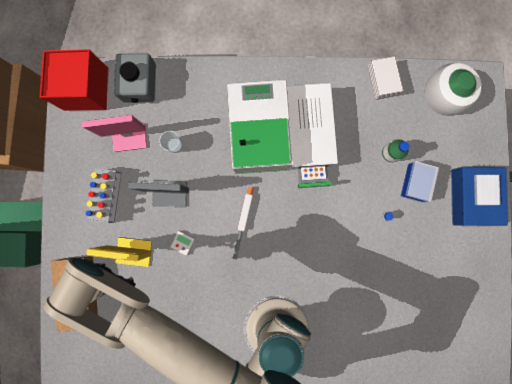

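View pics/wrist0.png

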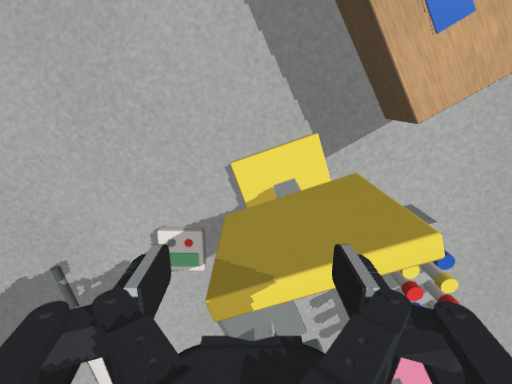

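```bash
cat > h.py <<'E'
import cv2,numpy as np
from workcell import r
np.set_printoptions(precision=4,suppress=True)
def cam(n,state=None):
    p=r.camera_params(n)
    K=np.array([[p['fx'],0,p['cx']],[0,p['fy'],p['cy']],[0,0,1]])
    if 'cam_to_world' in p: T=np.array(p['cam_to_world'])
    else:
        w,x,y,z=state['ee_rot']
        from scipy.spatial.transform import Rotation as R
        A=np.eye(4);A[:3,:3]=R.from_quat([x,y,z,w]).as_matrix();A[:3,3]=state['eef_pos']
        T=A@np.array(p['tool_from_camera'])
    return K,np.array(p['dist_coeffs']),T
def rays(c,px):
    K,d,T=c
    u=cv2.undistortPoints(np.array(px,float).reshape(-1,1,2),K,d).reshape(-1,2)
    v=np.c_[u[:,0],-u[:,1],-np.ones(len(u))]
    return T[:3,3],v@T[:3,:3].T
def onz(c,px,z):
    o,v=rays(c,px); t=(z-o[2])/v[:,2]; return o+v*t[:,None]
def proj(c,P):
    K,d,T=c
    Q=(np.array(P,float).reshape(-1,3)-T[:3,3])@T[:3,:3]
    Q=Q*[1,-1,-1]
    return cv2.projectPoints(Q,np.zeros(3),np.zeros(3),K,d)[0].reshape(-1,2)
def tri(c1,p1,c2,p2):
    o1,v1=rays(c1,[p1]);o2,v2=rays(c2,[p2]);v1=v1[0];v2=v2[0]
    A=np.c_[v1,-v2];t=np.linalg.lstsq(A,o2-o1,rcond=None)[0]
    a=o1+t[0]*v1;b=o2+t[1]*v2
    return (a+b)/2,np.linalg.norm(a-b)
E
python3 - <<'E'
from h import *
im=cv2.imread('pics/top0.png');c=cam('top')
hsv=cv2.cvtColor(im,cv2.COLOR_BGR2HSV)
m=cv2.inRange(hsv,(50,150,60),(75,255,255))
cs,_=cv2.findContours(m,cv2.RETR_EXTERNAL,cv2.CHAIN_APPROX_NONE)
for k in cs:
    if cv2.contourArea(k)<60: continue
    b=cv2.boxPoints(cv2.minAreaRect(k)); print(cv2.contourArea(k),b.tolist())
    if cv2.contourArea(k)>1500:
        P=onz(c,b,0.156);print(P,'sides',np.linalg.norm(P-np.roll(P,1,0),axis=1))
        print('center',P.mean(0),[np.degrees(np.arctan2(*(P[i]-P[i-1])[[1,0]])) for i in range(4)])
    else: print(onz(c,b,0.07))
cv2.imwrite('pics/t1.png',cv2.resize(im[60:260,70:350],None,fx=2.8,fy=2.8,interpolation=cv2.INTER_CUBIC))
s=cv2.imread('pics/scene0.png')
cv2.imwrite('pics/s1.png',cv2.resize(s[90:310,190:390],None,fx=2.7,fy=2.7,interpolation=cv2.INTER_CUBIC))
E
```

```text
2299.0 [[230.95431518554688, 122.36042022705078], [285.9593811035156, 118.4314956665039], [289.0812072753906, 162.1370849609375], [234.07614135742188, 166.06600952148438]]
[[ 0.6843  0.1515  0.156 ]
 [ 0.6975 -0.0218  0.156 ]
 [ 0.5586 -0.0313  0.156 ]
 [ 0.5456  0.1404  0.156 ]] sides [0.1392 0.1738 0.1392 0.1722]
center [0.6215 0.0597 0.156 ] [np.float64(4.605810256977178), np.float64(-85.66391487122499), np.float64(-176.0785191086802), np.float64(94.34061471416005)]
```

View pics/t1.png

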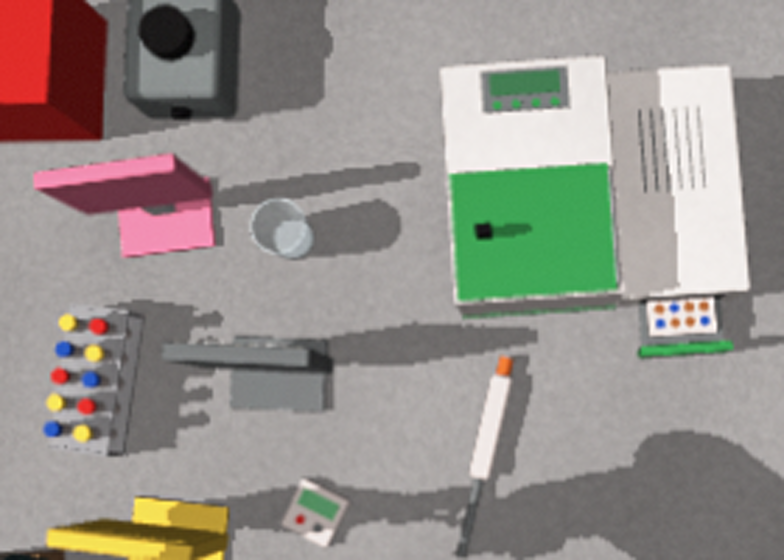

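View pics/s1.png

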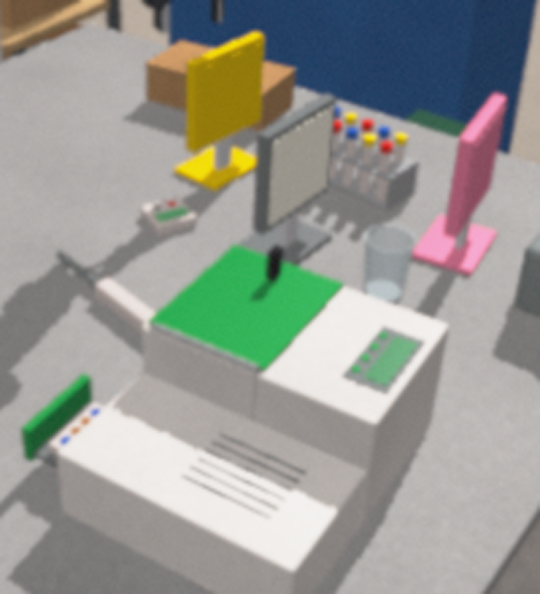

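Run:
```python
from h import *
ct=cam('top');cs=cam('scene')
T=lambda x,y:(70+x/2.8,60+y/2.8)
S=lambda x,y:(190+x/2.7,90+y/2.7)
print('fin top',onz(ct,[T(484,229)],.194), 'tri',tri(ct,T(484,229),cs,S(275,250)))
print('tray plate',onz(ct,[T(638,350),T(733,345)],.070))
print('tower',onz(ct,[T(441,67),T(605,57),T(620,292),T(458,300)],.15))
print('low far right',onz(ct,[T(732,67),T(748,290)],.09))
print('panel top',onz(ct,[T(165,347),T(165,358),T(308,347),T(310,362)],.215))
print('panel base',onz(ct,[T(232,408),T(327,411),T(332,368),T(236,337),T(272,337)],.010))
print('tri panel topR',tri(ct,T(318,346),cs,S(262,155)),tri(ct,T(165,347),cs,S(333,98)))
a=.075;R=np.array([[np.cos(a),-np.sin(a)],[np.sin(a),np.cos(a)]])
o=np.array([.6215,.0597])
def W(x,y,z): return np.r_[o+R@[x,y],z]
pts=[W(-75,95,150),W(-75,-95,150)] 
pts=[W(-.075,.095,.15),W(-.075,-.095,.15),W(.2,-.095,.15),W(.2,.095,.15),W(-.075,-.25,.09),W(.2,-.25,.09),W(0,.055,.194)]
for c,f in((ct,'top'),(cs,'scene')):
    im=cv2.imread(f'pics/{f}0.png');im=cv2.resize(im,None,fx=2,fy=2)
    im=cv2.resize(cv2.imread(f'pics/{f}0.png'),None,fx=3,fy=3,interpolation=cv2.INTER_CUBIC)
    for p in proj(c,pts): cv2.circle(im,tuple(int(v) for v in (p*3+1)),3,(255,0,255),1)
    im=im[180:700,100:1050] if f=='top' else im[400:950,500:1100]
    cv2.imwrite(f'pics/{f}_ov.png',im[:,:800])
```

```text
fin top [[0.6153 0.1119 0.194 ]] tri (array([0.6171, 0.1131, 0.1929]), np.float64(0.003976219273549))
tray plate [[ 0.4937 -0.0669  0.07  ]
 [ 0.5002 -0.1803  0.07  ]]
tower [[ 0.8113  0.1645  0.15  ]
 [ 0.8235 -0.023   0.15  ]
 [ 0.5527 -0.0391  0.15  ]
 [ 0.5429  0.1423  0.15  ]]
low far right [[ 0.8333 -0.1796  0.09  ]
 [ 0.5636 -0.1949  0.09  ]]
panel top [[0.4839 0.4522 0.215 ]
 [0.4721 0.4519 0.215 ]
 [0.4844 0.2973 0.215 ]
 [0.4684 0.2949 0.215 ]]
panel base [[0.4236 0.4333 0.01  ]
 [0.4207 0.3135 0.01  ]
 [0.4742 0.308  0.01  ]
 [0.5126 0.43   0.01  ]
 [0.5128 0.3843 0.01  ]]
tri panel topR (array([0.4853, 0.2893, 0.1933]), np.float64(0.004776663606322311)) (array([0.4857, 0.4548, 0.211 ]), np.float64(0.0037260836272267504))
```

Run:
```python
from h import *
im=cv2.imread('pics/top0.png')
cv2.imwrite('pics/t2.png',cv2.resize(im[160:225,115:205],None,fx=8,fy=8,interpolation=cv2.INTER_CUBIC))
s=cv2.imread('pics/scene0.png')
cv2.imwrite('pics/s2.png',cv2.resize(s[115:200,270:350],None,fx=7,fy=7,interpolation=cv2.INTER_CUBIC))
```

```text
(no output)
```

View pics/top_ov.png

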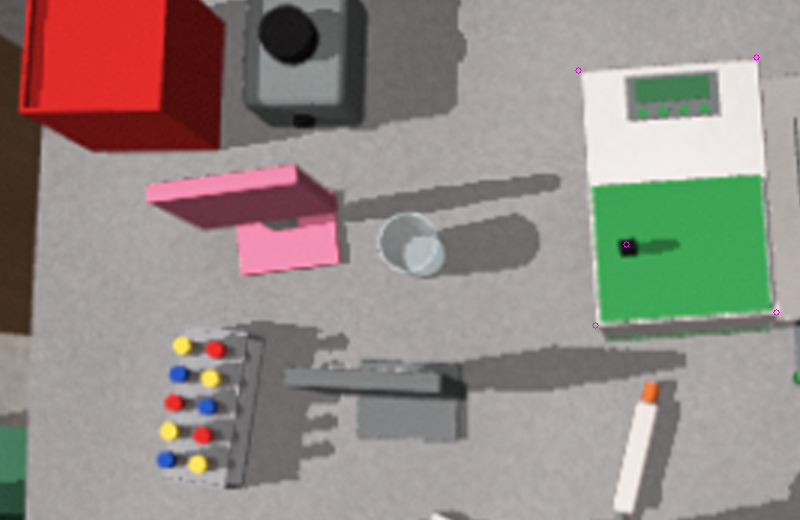

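View pics/scene_ov.png

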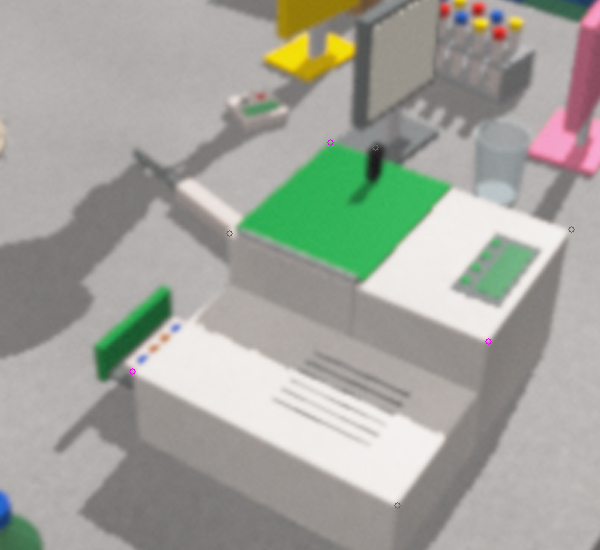

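View pics/t2.png

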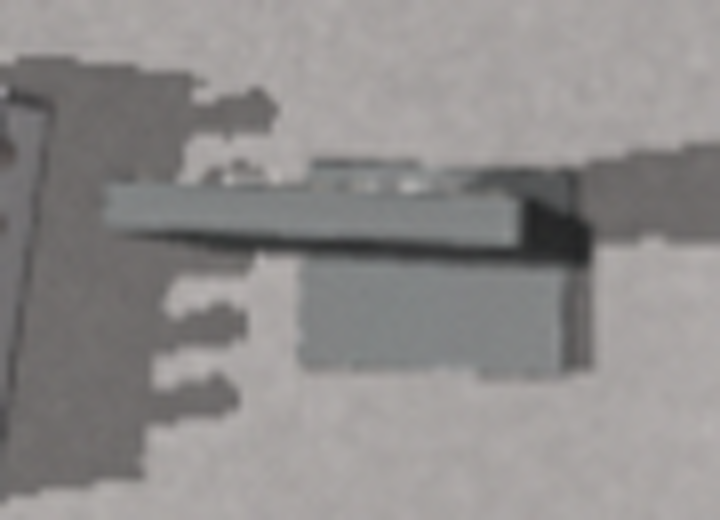

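View pics/s2.png

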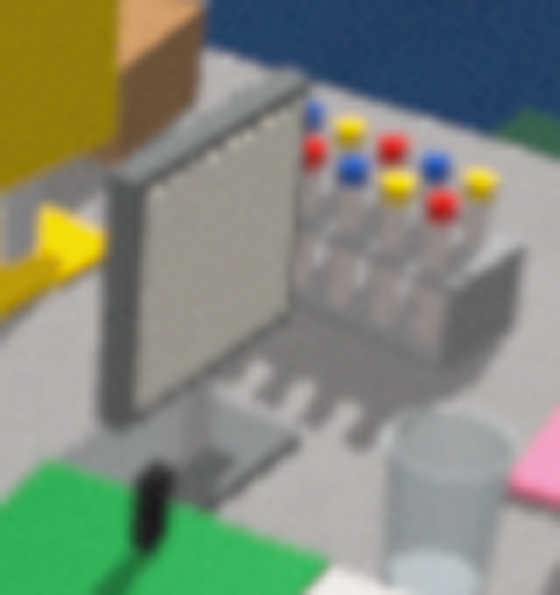

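Emit:
apply_moves --commands '[{"dz": 0.06}, {"dx": 0.01, "dy": -0.02, "dz": 0.1, "yaw": 0.05}, {"dx": 0.03, "dy": -0.07, "dz": 0.1, "yaw": 0.12}, {"dx": 0.05, "dy": -0.12, "dz": 0.1, "yaw": 0.2}, {"dx": 0.07, "dy": -0.17, "dz": 0.1, "yaw": 0.28}, {"dx": 0.09, "dy": -0.22, "dz": 0.1, "yaw": 0.35}, {"dx": 0.11, "dy": -0.27, "dz": 0.1, "yaw": 0.42}, {"dx": 0.13, "dy": -0.32, "dz": 0.1, "yaw": 0.51}, {"dx": 0.15, "dy": -0.37, "dz": 0.1, "yaw": 0.51}, {"dx": 0.17, "dy": -0.42, "dz": 0.1, "yaw": 0.51}]' --hand 1 --force 40

```text
schema error: expected keys dx, dy, dz, yaw
```

Run:
```python
from h import *
ct=cam('top');cs=cam('scene')
T=lambda x,y:(115+x/8,160+y/8); S=lambda x,y:(270+x/7,115+y/7)
P=onz(ct,[T(105,183),T(522,197),T(105,232),T(520,248)],.215);print(P)
print(onz(ct,[T(312,160),T(580,170),T(300,368),T(562,376)],.010))
print('bottles: ',onz(ct,[T(312,160)],0.01))
print('lit face corners tri top', onz(cs,[S(105,180),S(305,75)],.215), onz(cs,[S(100,415),S(292,308)],.065))
```

```text
[[0.487  0.4547 0.215 ]
 [0.4823 0.2965 0.215 ]
 [0.4686 0.4543 0.215 ]
 [0.4633 0.297  0.215 ]]
[[0.5139 0.4311 0.01  ]
 [0.5099 0.3124 0.01  ]
 [0.4226 0.4345 0.01  ]
 [0.4199 0.3189 0.01  ]]
bottles:  [[0.5139 0.4311 0.01  ]]
lit face corners tri top [[0.4729 0.2892 0.215 ]
 [0.4889 0.4541 0.215 ]] [[0.4649 0.3072 0.065 ]
 [0.4868 0.4666 0.065 ]]
```

Emit:
apply_moves --commands '[{"dx": 0, "dy": 0, "dz": 0.06, "yaw": 0}, {"dx": 0.01, "dy": -0.02, "dz": 0.1, "yaw": 0.05}, {"dx": 0.03, "dy": -0.07, "dz": 0.1, "yaw": 0.12}, {"dx": 0.05, "dy": -0.12, "dz": 0.1, "yaw": 0.2}, {"dx": 0.07, "dy": -0.17, "dz": 0.1, "yaw": 0.28}, {"dx": 0.09, "dy": -0.22, "dz": 0.1, "yaw": 0.35}, {"dx": 0.11, "dy": -0.27, "dz": 0.1, "yaw": 0.42}, {"dx": 0.13, "dy": -0.32, "dz": 0.1, "yaw": 0.51}, {"dx": 0.15, "dy": -0.37, "dz": 0.1, "yaw": 0.51}, {"dx": 0.17, "dy": -0.42, "dz": 0.1, "yaw": 0.51}]' --hand 1 --force 40

```text
clock: 1.4
eef_pos: [0.3917, 0.054, 0.3306]
ee_rot: [0.0, -0.037, 0.999, -0.001]
ft_force: [0.2, 0.7, -0.1]
gripper_width: 0.002
```

Emit:
apply_moves --commands '[{"dx": 0.015, "dy": -0.06, "dz": 0, "yaw": 0}, {"dx": 0.03, "dy": -0.12, "dz": 0, "yaw": 0}, {"dx": 0.038, "dy": -0.18, "dz": -0.01, "yaw": 0}, {"dx": 0.038, "dy": -0.18, "dz": -0.07, "yaw": 0}, {"dx": 0.038, "dy": -0.18, "dz": -0.13, "yaw": 0}, {"dx": 0.038, "dy": -0.18, "dz": -0.13, "yaw": 0}]'

```text
clock: 2.15
eef_pos: [0.4271, -0.1251, 0.1958]
ee_rot: [-0.005, -0.037, 0.999, 0.002]
ft_force: [-0.5, 0.4, 1.2]
gripper_width: 0.001
```

Run:
```python
from h import *
s=r.read_state();print(s['eef_pos'],s['ft_force'])
for n in ['wrist','scene']:
    cv2.imwrite(f'pics/{n}1.png',r.snapshot(n)[...,::-1])
```

```text
[ 0.4271 -0.1251  0.1958] [-0.4851  0.4312  1.2174]
```

View pics/wrist1.png

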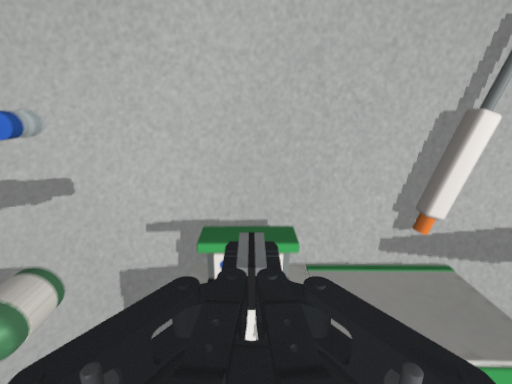

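View pics/scene1.png

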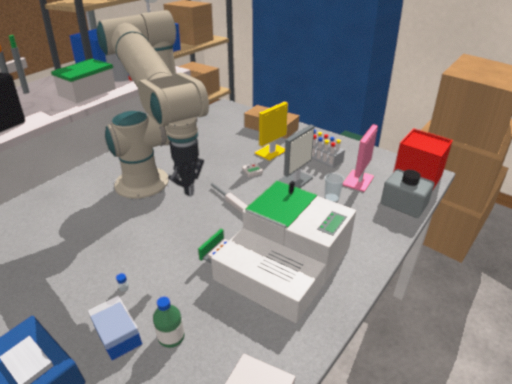

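Run:
```python
from h import *
s=r.read_state();c=cam('wrist',s)
print(onz(c,[(198,251),(299,251)],.07),onz(c,[(201,227),(297,227)],.024))
```

```text
[[ 0.5164 -0.1783  0.07  ]
 [ 0.5078 -0.0671  0.07  ]] [[ 0.5099 -0.183   0.024 ]
 [ 0.5007 -0.0632  0.024 ]]
```

Emit:
apply_moves --commands '[{"dx": 0.003, "dy": 0, "dz": -0.06, "yaw": 0}, {"dx": 0.003, "dy": 0, "dz": -0.12, "yaw": 0}, {"dx": 0.003, "dy": 0, "dz": -0.155, "yaw": 0}, {"dx": 0.003, "dy": 0, "dz": -0.155, "yaw": 0}, {"dx": 0.03, "dy": 0.002, "dz": -0.155, "yaw": 0}, {"dx": 0.055, "dy": 0.004, "dz": -0.155, "yaw": 0}, {"dx": 0.07, "dy": 0.005, "dz": -0.155, "yaw": 0}, {"dx": 0.08, "dy": 0.006, "dz": -0.155, "yaw": 0}]'

```text
clock: 3.25
eef_pos: [0.5133, -0.1208, 0.0519]
ee_rot: [0.004, -0.037, 0.999, -0.002]
ft_force: [-1.9, -0.3, 1.5]
gripper_width: 0.001
```

Emit:
apply_moves --commands '[{"dx": 0.01, "dy": 0.001, "dz": -0.005, "yaw": 0}, {"dx": 0.017, "dy": 0.001, "dz": -0.005, "yaw": 0}, {"dx": 0.022, "dy": 0.002, "dz": -0.005, "yaw": 0}, {"dx": 0.026, "dy": 0.002, "dz": -0.005, "yaw": 0}]'

```text
clock: 3.75
eef_pos: [0.537, -0.1188, 0.0469]
ee_rot: [0.0, -0.037, 0.999, -0.002]
ft_force: [-27.1, 0.9, 19.6]
gripper_width: -0.001
```

Emit:
apply_moves --commands '[{"dx": 0, "dy": 0, "dz": 0, "yaw": 0}, {"dx": 0, "dy": 0, "dz": 0, "yaw": 0}]'

```text
clock: 4.0
eef_pos: [0.5368, -0.1188, 0.0468]
ee_rot: [-0.0, -0.037, 0.999, -0.002]
ft_force: [-3.3, 0.2, 1.9]
gripper_width: -0.005
```

Run:
```python
from h import *
s=r.read_state();print(s['eef_pos'],s['ft_force'])
im=r.snapshot('scene')[...,::-1];cv2.imwrite('pics/s3.png',cv2.resize(im[170:320,150:350],None,fx=4,fy=4,interpolation=cv2.INTER_CUBIC))
```

```text
[ 0.5368 -0.1188  0.0468] [-3.3052  0.1833  1.8824]
```

View pics/s3.png

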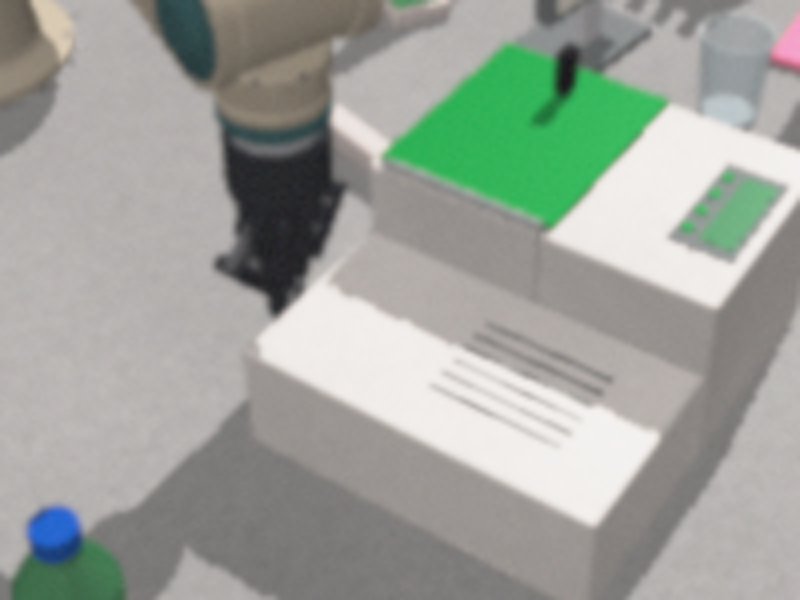

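Emit:
apply_moves --commands '[{"dx": -0.03, "dy": -0.002, "dz": 0, "yaw": 0}, {"dx": -0.06, "dy": -0.002, "dz": 0.02, "yaw": 0}, {"dx": -0.07, "dy": 0, "dz": 0.08, "yaw": -0.18}, {"dx": -0.07, "dy": 0, "dz": 0.14, "yaw": -0.36}, {"dx": -0.05, "dy": 0.03, "dz": 0.2, "yaw": -0.54}, {"dx": -0.02, "dy": 0.07, "dz": 0.24, "yaw": -0.72}, {"dx": 0.01, "dy": 0.11, "dz": 0.26, "yaw": -0.9}, {"dx": 0.04, "dy": 0.15, "dz": 0.26, "yaw": -1.08}, {"dx": 0.06, "dy": 0.19, "dz": 0.26, "yaw": -1.26}, {"dx": 0.08, "dy": 0.23, "dz": 0.26, "yaw": -1.44}]' --hand -0.1 --force 25

```text
clock: 5.3
eef_pos: [0.6177, 0.1128, 0.3066]
ee_rot: [-0.001, 0.633, 0.774, -0.001]
ft_force: [0.0, -0.2, 0.3]
gripper_width: 0.551
```

Emit:
apply_moves --commands '[{"dx": 0, "dy": 0, "dz": 0, "yaw": -0.13}, {"dx": 0, "dy": 0, "dz": 0, "yaw": -0.13}]'

```text
clock: 5.55
eef_pos: [0.6179, 0.1135, 0.3062]
ee_rot: [-0.001, 0.681, 0.732, -0.001]
ft_force: [0.8, -0.2, -0.4]
gripper_width: 0.549
```

Run:
```python
from h import *
s=r.read_state();print(s)
for n in ['wrist','scene','top']:
    cv2.imwrite(f'pics/{n}4.png',r.snapshot(n)[...,::-1])
```

```text
{'clock': 5.55, 'joint_pos': array([0.1224, 0.3552, 0.9075, 0.001 , 1.8814, 0.0505]), 'joint_vel': array([-0.0198, -0.0217,  0.0079, -0.0016,  0.0042, -0.0644]), 'tau': array([  0.8039, -49.4696, -36.0515,   0.0577,  -0.0186,   0.801 ]), 'eef_pos': array([0.6179, 0.1135, 0.3062]), 'ee_rot': array([-0.0012,  0.6811,  0.7322, -0.0007]), 'ft_force': array([ 0.7679, -0.2166, -0.4453]), 'moment': array([ 0.0196,  0.016 , -0.0147]), 'gripper_width': 0.5485574857817366}
```

View pics/wrist4.png

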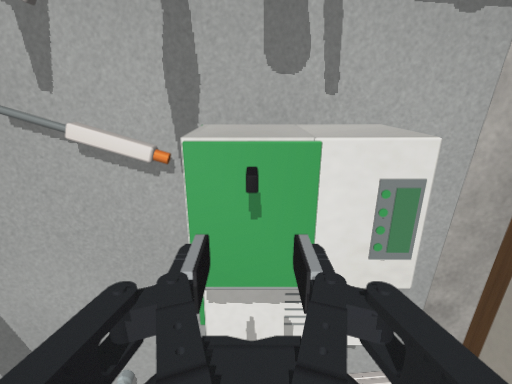

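View pics/scene4.png

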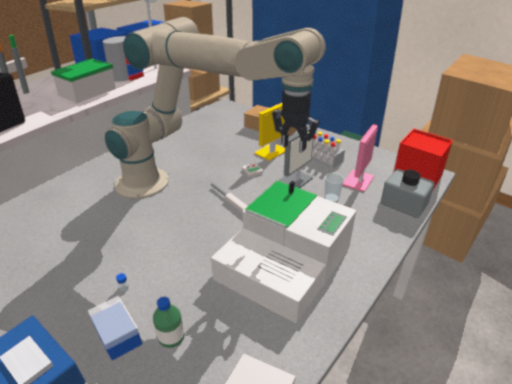

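Run:
```python
from h import *
s=r.read_state();c=cam('wrist',s)
im=cv2.imread('pics/wrist4.png')
cv2.imwrite('pics/w4c.png',cv2.resize(im[155:225,215:290],None,fx=8,fy=8,interpolation=cv2.INTER_CUBIC))
print(onz(c,[(252,186)],.194),onz(c,[(252,168)],.156))
print('flap corners',onz(c,[(184,142),(321,142),(314,288),(189,288)],.156))
t=cv2.imread('pics/top4.png');cv2.imwrite('pics/t4c.png',cv2.resize(t[70:210,210:350],None,fx=4,fy=4,interpolation=cv2.INTER_CUBIC))
```

```text
[[0.6186 0.1133 0.194 ]] [[0.618  0.1214 0.156 ]]
flap corners [[ 0.5459  0.1437  0.156 ]
 [ 0.6871  0.1541  0.156 ]
 [ 0.7053 -0.0244  0.156 ]
 [ 0.5518 -0.0359  0.156 ]]
```

View pics/w4c.png

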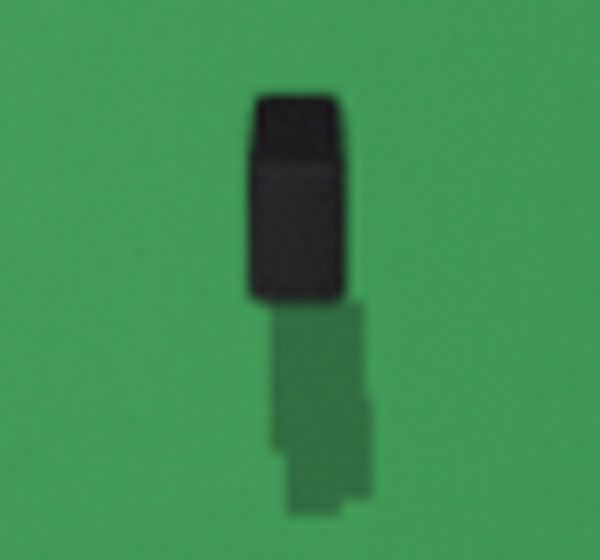

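View pics/t4c.png

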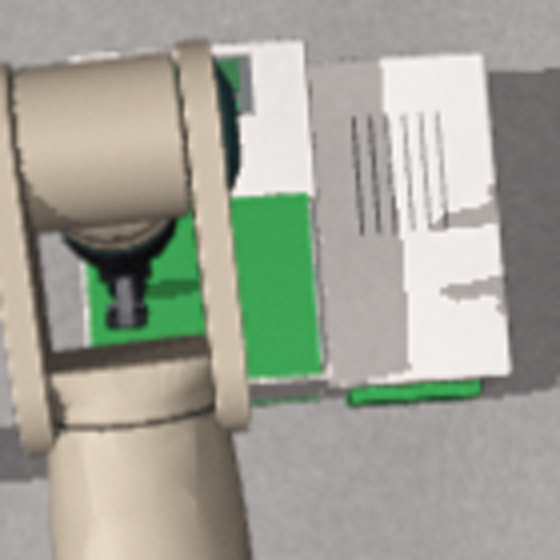

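Emit:
apply_moves --commands '[{"dx": 0, "dy": 0.001, "dz": -0.05, "yaw": 0.006}, {"dx": 0, "dy": 0.001, "dz": -0.1, "yaw": 0.006}, {"dx": 0, "dy": 0.001, "dz": -0.13, "yaw": 0.006}, {"dx": 0, "dy": 0.001, "dz": -0.142, "yaw": 0.006}, {"dx": 0, "dy": 0.001, "dz": -0.142, "yaw": 0.006}, {"dx": 0, "dy": 0.001, "dz": -0.142, "yaw": 0.006}]'

```text
clock: 6.45
eef_pos: [0.6185, 0.1134, 0.1671]
ee_rot: [0.0, 0.679, 0.734, 0.001]
ft_force: [0.0, -0.3, 0.4]
gripper_width: 0.551
```

Emit:
apply_moves --commands '[{"dx": 0, "dy": 0, "dz": 0, "yaw": 0}, {"dx": 0, "dy": 0, "dz": 0, "yaw": 0}, {"dx": 0, "dy": 0, "dz": 0, "yaw": 0}, {"dx": 0, "dy": 0, "dz": 0, "yaw": 0}]' --hand 1 --force 25

```text
clock: 6.95
eef_pos: [0.6183, 0.1134, 0.1685]
ee_rot: [0.0, 0.679, 0.734, 0.001]
ft_force: [-5.2, -0.6, 5.1]
gripper_width: 0.135
```

```bash
python3 -c "
import numpy as np
p0=np.arctan2(.036,.145);R=np.hypot(.036,.145)
for t in np.arange(.1,1.61,.1):
  y=R*(np.cos(p0+t)-np.cos(p0));z=R*(np.sin(p0+t)-np.sin(p0));print(round(t,2),round(-y*np.sin(.073),4),round(y*np.cos(.073),4),round(z,4))"
```

```text
0.1 0.0003 -0.0043 0.0143
0.2 0.0007 -0.01 0.0281
0.3 0.0012 -0.0171 0.0412
0.4 0.0019 -0.0254 0.0536
0.5 0.0026 -0.0349 0.0651
0.6 0.0033 -0.0455 0.0756
0.7 0.0042 -0.0571 0.0849
0.8 0.0051 -0.0696 0.0931
0.9 0.0061 -0.0828 0.1
1.0 0.0071 -0.0967 0.1055
1.1 0.0081 -0.111 0.1096
1.2 0.0092 -0.1257 0.1122
1.3 0.0103 -0.1405 0.1133
1.4 0.0114 -0.1554 0.113
1.5 0.0124 -0.1702 0.1112
1.6 0.0135 -0.1847 0.1079
```

Emit:
apply_moves --commands '[{"dx": 0, "dy": -0.004, "dz": 0.014, "yaw": 0}, {"dx": 0.001, "dy": -0.01, "dz": 0.028, "yaw": 0}, {"dx": 0.001, "dy": -0.017, "dz": 0.041, "yaw": 0}, {"dx": 0.002, "dy": -0.025, "dz": 0.054, "yaw": 0}, {"dx": 0.003, "dy": -0.035, "dz": 0.065, "yaw": 0}, {"dx": 0.003, "dy": -0.045, "dz": 0.076, "yaw": 0}, {"dx": 0.004, "dy": -0.057, "dz": 0.085, "yaw": 0}]'

```text
clock: 7.82
eef_pos: [0.6224, 0.0558, 0.2543]
ee_rot: [0.0, 0.679, 0.734, 0.001]
ft_force: [-0.7, 1.1, -2.4]
gripper_width: 0.133
```

Run:
```python
from h import *
s=r.read_state()
for n in ['scene']:
    cv2.imwrite(f'pics/{n}5.png',cv2.resize(r.snapshot(n)[100:300,200:400,::-1],None,fx=3,fy=3,interpolation=cv2.INTER_CUBIC))
```

```text
(no output)
```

View pics/scene5.png

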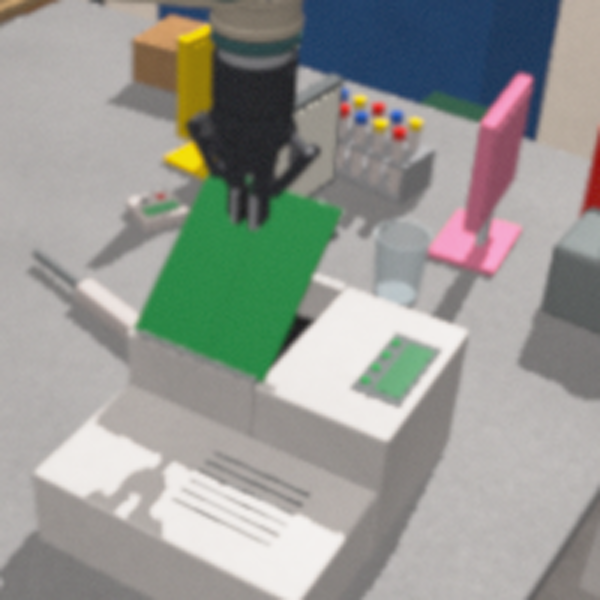

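Emit:
apply_moves --commands '[{"dx": 0.001, "dy": -0.013, "dz": 0.008, "yaw": 0}, {"dx": 0.002, "dy": -0.026, "dz": 0.015, "yaw": 0}, {"dx": 0.003, "dy": -0.04, "dz": 0.02, "yaw": 0}, {"dx": 0.004, "dy": -0.054, "dz": 0.024, "yaw": 0}, {"dx": 0.005, "dy": -0.069, "dz": 0.027, "yaw": 0}, {"dx": 0.006, "dy": -0.083, "dz": 0.028, "yaw": 0}, {"dx": 0.007, "dy": -0.098, "dz": 0.028, "yaw": 0}, {"dx": 0.008, "dy": -0.113, "dz": 0.026, "yaw": 0}, {"dx": 0.008, "dy": -0.118, "dz": 0.025, "yaw": 0}]'

```text
clock: 9.0
eef_pos: [0.6311, -0.0649, 0.2806]
ee_rot: [0.002, 0.68, 0.733, 0.002]
ft_force: [4.2, 3.4, -3.6]
gripper_width: 0.135
```

Run:
```python
from h import *
s=r.read_state()
for n in ['scene']:
    cv2.imwrite(f'pics/{n}6.png',cv2.resize(r.snapshot(n)[100:300,200:400,::-1],None,fx=3,fy=3,interpolation=cv2.INTER_CUBIC))
```

```text
(no output)
```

View pics/scene6.png

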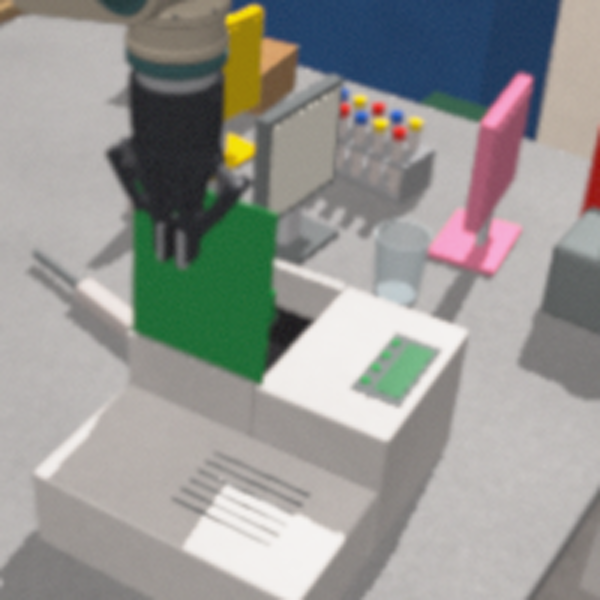

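Emit:
apply_moves --commands '[{"dx": 0, "dy": 0, "dz": 0, "yaw": 0}, {"dx": 0, "dy": 0, "dz": 0, "yaw": 0}, {"dx": 0, "dy": -0.003, "dz": 0.03, "yaw": 0}, {"dx": 0, "dy": -0.004, "dz": 0.08, "yaw": 0}, {"dx": 0, "dy": -0.004, "dz": 0.12, "yaw": 0}, {"dx": -0.002, "dy": 0.03, "dz": 0.12, "yaw": 0}, {"dx": -0.006, "dy": 0.09, "dz": 0.12, "yaw": 0}, {"dx": -0.008, "dy": 0.12, "dz": 0.12, "yaw": 0}, {"dx": -0.008, "dy": 0.12, "dz": 0.12, "yaw": 0}]' --hand 0

```text
clock: 10.18
eef_pos: [0.6227, 0.0571, 0.4012]
ee_rot: [0.002, 0.679, 0.734, 0.002]
ft_force: [0.5, -0.4, -0.4]
gripper_width: 0.502
```

Run:
```python
from h import *
s=r.read_state();np.save('st7.npy',s,allow_pickle=True);print(s['eef_pos'],s['ee_rot'])
for n in ['wrist','scene']:
    cv2.imwrite(f'pics/{n}7.png',r.snapshot(n)[...,::-1])
```

```text
[0.6227 0.0571 0.4012] [0.0023 0.6787 0.7344 0.0019]
```

View pics/wrist7.png

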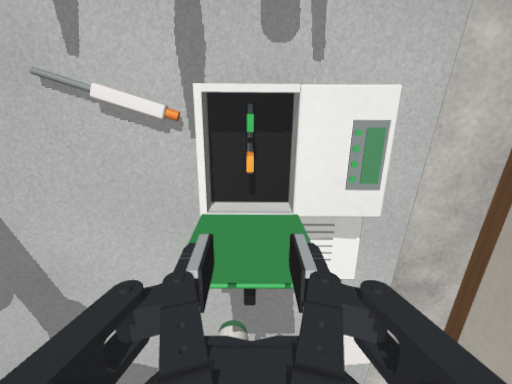

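View pics/scene7.png

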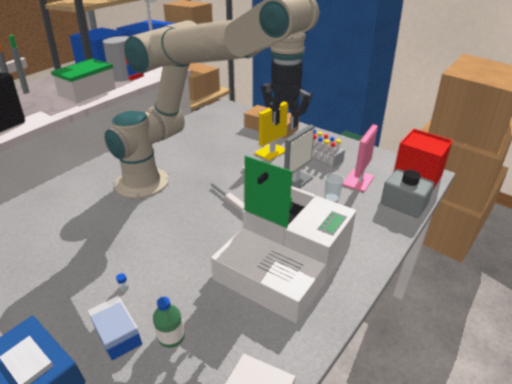

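Run:
```python
from h import *
s=np.load('st7.npy',allow_pickle=True).item();c=cam('wrist',s)
im=cv2.imread('pics/wrist7.png');hsv=cv2.cvtColor(im,cv2.COLOR_BGR2HSV)
for nm,lo,hi in(('amber',(8,150,100),(25,255,255)),('green',(50,150,60),(75,255,255))):
    m=cv2.inRange(hsv,lo,hi);m[:,:230]=0;m[:,270:]=0;m[:90]=0;m[180:]=0
    ys,xs=np.where(m);print(nm,len(xs),xs.min(),xs.max(),ys.min(),ys.max(),xs.mean())
cv2.imwrite('pics/w7c.png',cv2.resize(im[80:215,190:310],None,fx=5,fy=5,interpolation=cv2.INTER_CUBIC))
```

```text
amber 164 246 253 152 172 249.53048780487805
green 127 246 253 114 131 249.96850393700788
```

View pics/w7c.png

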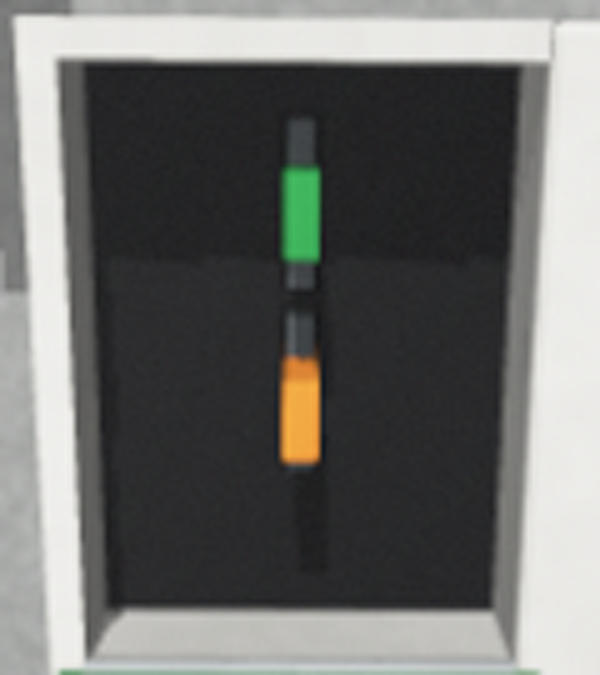

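Run:
```python
from h import *
s=np.load('st7.npy',allow_pickle=True).item();c=cam('wrist',s)
print(onz(c,[(249.8,164.4),(250,123),(249.8,156),(249.8,172.8)],.143))
o=np.array([.6205,.058]);a=.073
print(o+np.array([-np.sin(a),np.cos(a)])*-.014)
```

```text
[[0.6236 0.0445 0.143 ]
 [0.6193 0.1029 0.143 ]
 [0.6227 0.0568 0.143 ]
 [0.6246 0.0319 0.143 ]]
[0.6215 0.044 ]
```

Emit:
apply_moves --commands '[{"dx": 0.001, "dy": -0.012, "dz": -0.06, "yaw": -0.005}, {"dx": 0.001, "dy": -0.0125, "dz": -0.12, "yaw": -0.005}, {"dx": 0.001, "dy": -0.0125, "dz": -0.18, "yaw": -0.005}, {"dx": 0.001, "dy": -0.0125, "dz": -0.21, "yaw": -0.005}, {"dx": 0.001, "dy": -0.0125, "dz": -0.22, "yaw": -0.005}, {"dx": 0.001, "dy": -0.0125, "dz": -0.22, "yaw": -0.005}]'

```text
clock: 11.02
eef_pos: [0.6244, 0.0413, 0.1817]
ee_rot: [0.003, 0.682, 0.731, 0.002]
ft_force: [0.3, -0.4, -0.2]
gripper_width: 0.501
```

Run:
```python
from h import *
s=r.read_state();c=cam('wrist',s);print(s['eef_pos'])
im=r.snapshot('wrist')[...,::-1];cv2.imwrite('pics/w8.png',im)
P=s['eef_pos']; print(proj(c,[[P[0],P[1],.143],[.6236,.0445,.143]]))
```

```text
[0.6244 0.0413 0.1817]
[[250.1603 219.1071]
 [249.3342 214.7944]]
```

View pics/w8.png

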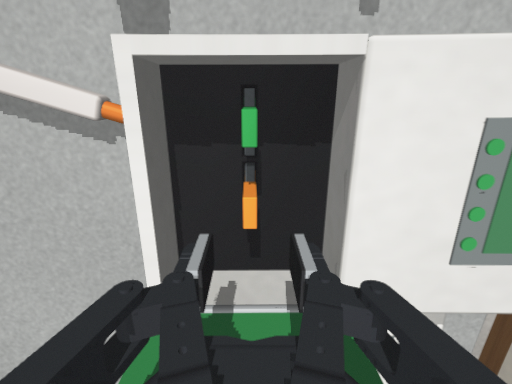

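Emit:
apply_moves --commands '[{"dx": -0.001, "dy": 0.004, "dz": -0.03, "yaw": 0}, {"dx": -0.001, "dy": 0.004, "dz": -0.055, "yaw": 0}, {"dx": -0.001, "dy": 0.004, "dz": -0.069, "yaw": 0}, {"dx": -0.001, "dy": 0.004, "dz": -0.069, "yaw": 0}, {"dx": -0.001, "dy": 0.004, "dz": -0.069, "yaw": 0}]'

```text
clock: 11.7
eef_pos: [0.6247, 0.0455, 0.1156]
ee_rot: [0.004, 0.682, 0.731, 0.003]
ft_force: [-0.1, 0.2, 0.1]
gripper_width: 0.5
```

Emit:
apply_moves --commands '[{"dx": 0, "dy": 0, "dz": 0, "yaw": 0}, {"dx": 0, "dy": 0, "dz": 0, "yaw": 0}, {"dx": 0, "dy": 0, "dz": 0, "yaw": 0}, {"dx": 0, "dy": 0, "dz": 0, "yaw": 0}]' --hand 1 --force 50

```text
clock: 12.2
eef_pos: [0.6244, 0.0454, 0.1169]
ee_rot: [0.004, 0.682, 0.731, 0.003]
ft_force: [-4.8, -0.1, 5.3]
gripper_width: 0.109
```

Emit:
apply_moves --commands '[{"dx": 0, "dy": 0, "dz": 0.01, "yaw": 0}, {"dx": 0, "dy": 0, "dz": 0.025, "yaw": 0}, {"dx": 0, "dy": 0, "dz": 0.045, "yaw": 0}, {"dx": 0, "dy": 0, "dz": 0.07, "yaw": 0}, {"dx": 0, "dy": 0, "dz": 0.1, "yaw": 0}, {"dx": 0, "dy": 0, "dz": 0.13, "yaw": 0}, {"dx": 0, "dy": 0, "dz": 0.16, "yaw": 0}, {"dx": 0, "dy": 0, "dz": 0.18, "yaw": 0}, {"dx": 0, "dy": 0, "dz": 0.185, "yaw": 0}]'

```text
clock: 13.32
eef_pos: [0.6248, 0.0454, 0.305]
ee_rot: [0.006, 0.682, 0.731, 0.005]
ft_force: [-0.6, -0.7, -0.1]
gripper_width: 0.107
```

Run:
```python
from h import *
s=r.read_state();print(s['eef_pos'],s['ft_force'])
ct=cam('top')
T=lambda x,y:(70+x/2.8,60+y/2.8)
print('pink top',onz(ct,[T(35,178),T(172,157),T(40,188),T(178,168)],.215),'base',onz(ct,[T(122,255),T(213,245)],.01))
print('beaker rim',onz(ct,[T(250,228),T(308,228),T(280,200),T(280,256)],.08))
for n in ['wrist','scene']:
    cv2.imwrite(f'pics/{n}9.png',r.snapshot(n)[...,::-1])
```

```text
[0.6248 0.0454 0.305 ] [-0.567  -0.667  -0.1138]
pink top [[0.6692 0.6044 0.215 ]
 [0.6909 0.451  0.215 ]
 [0.658  0.5981 0.215 ]
 [0.6787 0.4439 0.215 ]] base [[0.6168 0.5799 0.01  ]
 [0.6292 0.4624 0.01  ]]
beaker rim [[0.6377 0.3975 0.08  ]
 [0.6376 0.3273 0.08  ]
 [0.6717 0.362  0.08  ]
 [0.6038 0.3604 0.08  ]]
```

View pics/wrist9.png

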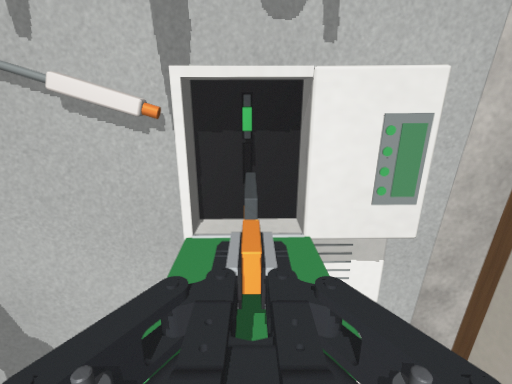

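View pics/scene9.png

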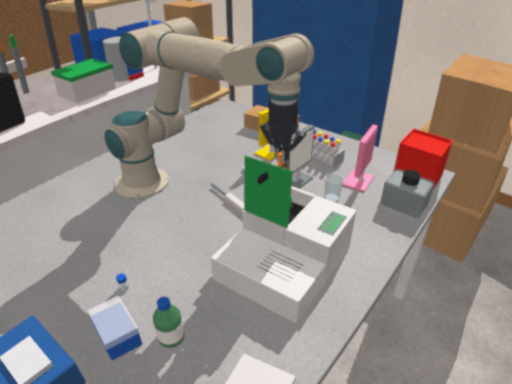

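Emit:
apply_moves --commands '[{"dx": -0.005, "dy": 0.025, "dz": 0.0, "yaw": -0.01}, {"dx": -0.012, "dy": 0.07, "dz": 0.0, "yaw": -0.02}, {"dx": -0.02, "dy": 0.12, "dz": 0.0, "yaw": -0.04}, {"dx": -0.03, "dy": 0.17, "dz": 0.0, "yaw": -0.05}, {"dx": -0.04, "dy": 0.22, "dz": 0.0, "yaw": -0.07}, {"dx": -0.05, "dy": 0.27, "dz": 0.0, "yaw": -0.08}, {"dx": -0.058, "dy": 0.305, "dz": -0.005, "yaw": -0.09}, {"dx": -0.06, "dy": 0.327, "dz": -0.02, "yaw": -0.1}, {"dx": -0.06, "dy": 0.327, "dz": -0.04, "yaw": -0.1}, {"dx": -0.06, "dy": 0.327, "dz": -0.06, "yaw": -0.1}]'

```text
clock: 14.68
eef_pos: [0.564, 0.3727, 0.2405]
ee_rot: [0.005, 0.717, 0.697, 0.002]
ft_force: [0.4, -0.3, -1.1]
gripper_width: 0.107
```

Run:
```python
from h import *
s=r.read_state();print(s['eef_pos'],s['ee_rot']);np.save('st10.npy',s,allow_pickle=True)
for n in ['wrist','scene','top']:
    cv2.imwrite(f'pics/{n}10.png',r.snapshot(n)[...,::-1])
im=cv2.imread('pics/scene10.png');cv2.imwrite('pics/s10c.png',cv2.resize(im[80:230,230:400],None,fx=4,fy=4,interpolation=cv2.INTER_CUBIC))
```

```text
[0.564  0.3727 0.2405] [0.0046 0.7175 0.6966 0.0023]
```

View pics/wrist10.png

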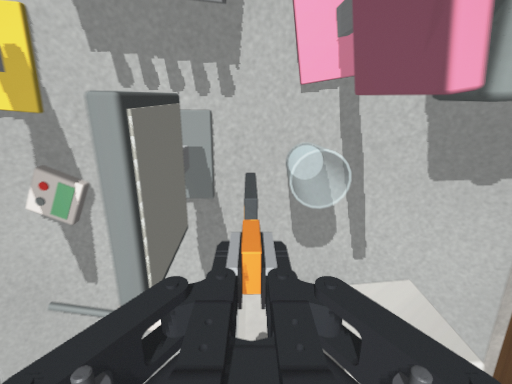

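View pics/s10c.png

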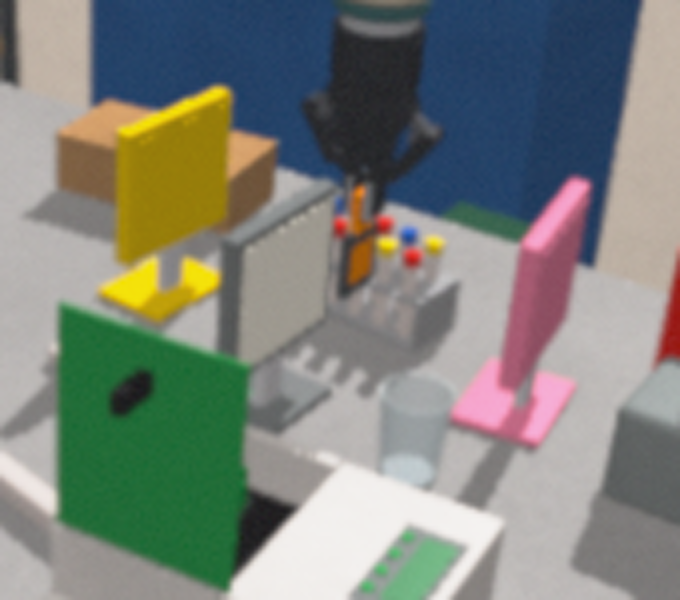

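Run:
```python
from h import *
s=np.load('st10.npy',allow_pickle=True).item();c=cam('wrist',s)
im=cv2.imread('pics/wrist10.png');cv2.imwrite('pics/w10c.png',cv2.resize(im[80:320,80:280],None,fx=3,fy=3))
P=onz(c,[(124,95),(148,300),(90,93)],.215);print(P, np.degrees(np.arctan2(*(P[0]-P[1])[[0,1]])))
p=s['eef_pos'];a=2*np.arctan2(.6966,.7175)-np.pi/2;print('jaw',np.degrees(a))
R=np.array([-np.sin(a),np.cos(a)])
f=lambda w,z:np.r_[p[:2]+R*w,z]
fz=p[2]-.072
print(proj(c,[f(.025,fz),f(-.025,fz),f(.012,fz+.098),f(-.012,fz+.098),f(.025,fz+.06)]))
print('scene',(proj(cam('scene'),[f(.025,fz),f(-.025,fz),f(0,fz+.03),f(0,fz+.098)])-[230,80])*4)
```

```text
[[0.4964 0.4564 0.215 ]
 [0.4897 0.3183 0.215 ]
 [0.478  0.4578 0.215 ]] 2.75252820501752
jaw -1.6935076876833466
[[249.7782 172.0766]
 [249.7987 229.79  ]
 [250.7515 253.2308]
 [250.7143 295.9925]
 [250.2536 198.7967]]
scene [[370.5323 274.341 ]
 [340.5972 295.4794]
 [358.753  254.8804]
 [365.7159 184.5211]]
```

View pics/w10c.png

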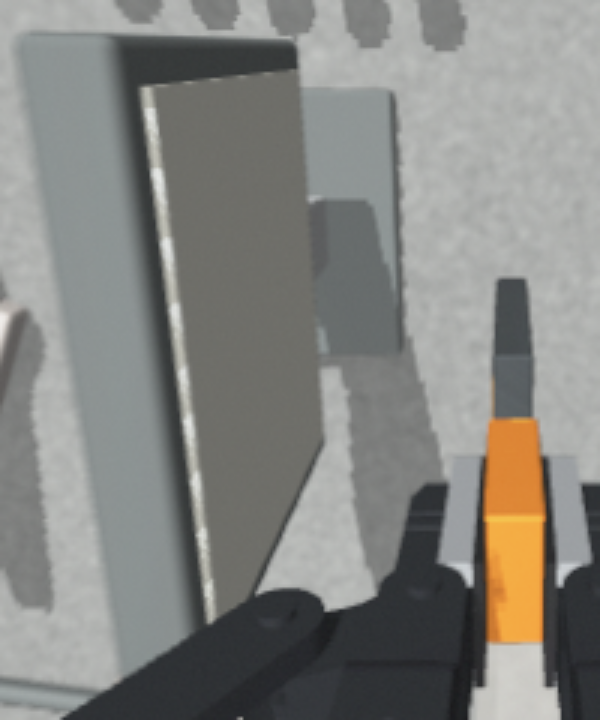

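Emit:
apply_moves --commands '[{"dx": 0.002, "dy": 0, "dz": -0.015, "yaw": 0}, {"dx": 0.004, "dy": 0, "dz": -0.03, "yaw": 0}, {"dx": 0.004, "dy": 0, "dz": -0.045, "yaw": 0}, {"dx": 0.004, "dy": 0, "dz": -0.055, "yaw": 0}, {"dx": 0.004, "dy": 0, "dz": -0.058, "yaw": 0}, {"dx": 0.004, "dy": 0, "dz": -0.058, "yaw": 0}, {"dx": 0.004, "dy": 0, "dz": -0.058, "yaw": 0}, {"dx": 0.004, "dy": 0, "dz": -0.058, "yaw": 0}]'

```text
clock: 15.82
eef_pos: [0.568, 0.3722, 0.183]
ee_rot: [0.004, 0.718, 0.696, 0.002]
ft_force: [-0.3, 0.3, -0.9]
gripper_width: 0.107
```

Run:
```python
from h import *
s=r.read_state();print(s['eef_pos'],s['ee_rot'],s['ft_force'],s['joint_vel'],s['gripper_width'])
for n in ['wrist','scene','top']:
    cv2.imwrite(f'pics/{n}11.png',r.snapshot(n)[...,::-1])
im=cv2.imread('pics/scene11.png');cv2.imwrite('pics/s11c.png',cv2.resize(im[80:280,200:400],None,fx=3,fy=3,interpolation=cv2.INTER_CUBIC))
p=s['eef_pos'];print(proj(cam('scene'),[[p[0],p[1],p[2]-.042]]))
```

```text
[0.568  0.3722 0.183 ] [0.0045 0.7177 0.6963 0.0018] [-0.3108  0.3365 -0.9245] [ 0.0014  0.002   0.0037  0.0004 -0.0009  0.0007] 0.10743198240034336
[[319.1599 158.2969]]
```

View pics/wrist11.png

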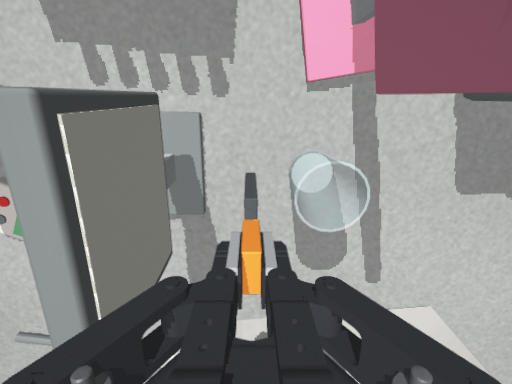

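View pics/s11c.png

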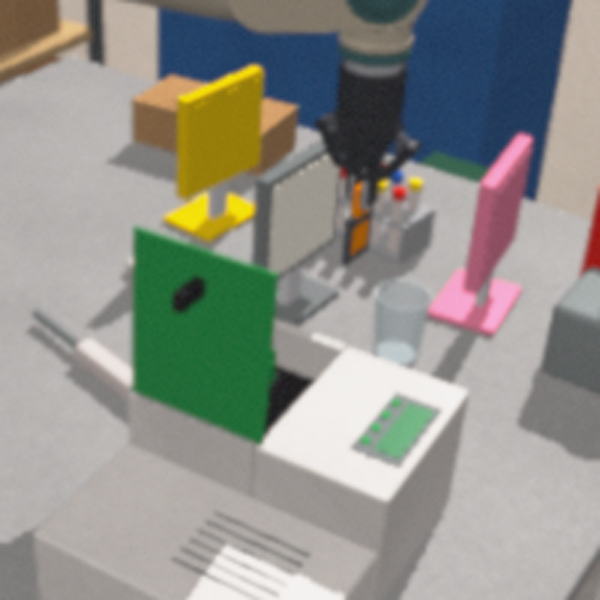

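View pics/top11.png

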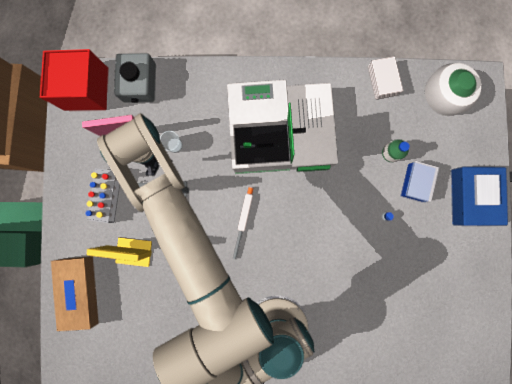

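Run:
```python
from h import *
ct=cam('top');im=cv2.imread('pics/top11.png')
cv2.imwrite('pics/t11c.png',cv2.resize(im[155:180,285:345],None,fx=12,fy=12,interpolation=cv2.INTER_CUBIC))
hsv=cv2.cvtColor(im,cv2.COLOR_BGR2HSV)
m=cv2.inRange(hsv,(45,100,40),(80,255,255))[155:180,285:345]
for x in range(14,44,4):
    ys=np.where(m[:,x])[0]; print(x+285,(ys+155).tolist())
a=.073;o=np.array([.6205,.058])
W=lambda x,y,z:np.r_[o+[np.cos(a)*x-np.sin(a)*y,np.sin(a)*x+np.cos(a)*y],z]
print(proj(ct,[W(-.075,-.12,.09),W(-.075,-.17,.09),W(-.075,-.17,.07),W(-.079,-.17,.07),W(-.083,-.17,.07),W(-.087,-.17,.07)]))
```

```text
299 [167, 168, 169, 170]
303 [167, 168, 169, 170]
307 [167, 168, 169, 170]
311 [167, 168, 169, 170]
315 [166, 167, 168, 169]
319 [166, 167, 168, 169]
323 [166, 167, 168, 169]
327 [165, 166, 167, 168]
[[298.469  166.125 ]
 [313.5974 165.1032]
 [312.782  165.8558]
 [312.876  167.0431]
 [312.9699 168.2309]
 [313.0638 169.4193]]
```

View pics/t11c.png

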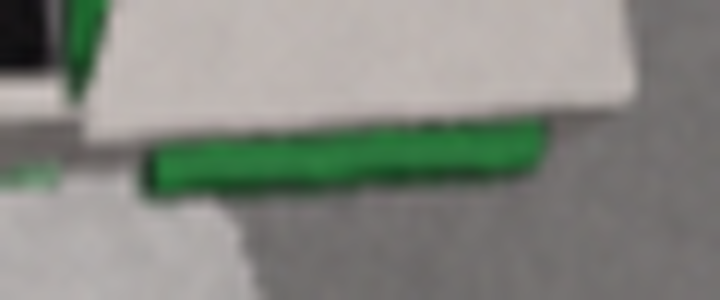

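```bash
python3 -c "
from workcell import r
print(r.sign_off())"
```

```text
the job is handed in; nothing more can be done
None
```

I completed all the steps and handed the job in at about 16 s on the clock. It reported no verdict.

**What I did**
- **Tray:** I pushed it in until it hit a hard stop at about 27 N.
- **Flap:** I lifted it by its fin to about 1.55 rad. It stayed open after I let go.
- **Amber filter:** I drew it out of the slot at y = -14 mm and held it in front of the grey panel's lit face.

**Last checks**
- **Position:** the glass is at about (0.568, 0.372, 0.141) m. That is roughly 8 cm from the lit face, within a few mm of its centre in height and sideways, and within about 2° of square.
- **Grip:** the opening is about 9 mm on the 10 mm tab. The arm was still, with no outside force above about 1 N.
- **Other things:** the pictures show the flap open, the green filter still in its slot, and the bystanders I could see looking unmoved by eye.

**Disagreements and limits**
- **Lit face:** the wrist camera put it about 5–10 mm nearer the filter than the top camera did (x about 0.49 m against 0.485 m). Either value is well inside the allowed 3–13 cm.
- **Tray:** one top-camera pixel is about 3–4 mm, so the picture could only roughly confirm it is home. I relied mainly on the hard stop, and the plate lying flush with the front agrees with that.

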